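Take the guard off the label printer and hold its cover open at the mark

TASK

Slide the orange guard panel straight up out of the slots of the label printer and stand it in the free middle slot of the black card sorter, down on its floor, and let it go. Then lift the printer's dark cover by its steel handle until the red pointer is at the middle of the green mark, and finish while still holding the cover there at rest (it falls shut if released). Leave the tape roll, stapler, tub and green mark where they are.

Things in the scene. Friction and masses are not known exactly. Their poses are not given: they have to be found in the camera images.
- printer: fixed light grey label printer on a dark base plate 220 x 292 x 12 mm. Origin on the table under the middle of the guard's slot; x along the slot, +y back to the hinge. Housing from y = 75 mm, 180 wide, 174 high. Guard's slot posts at x = -80..-60 and 60..80, y = -9..9, to z = 87; between them the plate is bare. White gauge arc with green mark at x = 93..113 mm, up to z = 270.
- guard: loose orange panel 140 wide (x) x 140 high (z) x 4 mm (y), 80 to 170 g; black grip strip 100 x 12 (y) x 24 mm high along its top edge. Origin: middle of lower edge. It starts in the printer's slots, lower edge 12 mm above the table, 1 mm play across its thickness, just before the cover's handle, blocking the cover beyond 0.1 rad. It leaves the posts after 75 mm of lift.
- sorter: fixed black card sorter, 200 (x) x 84 (y) x 80 mm high. Origin on the table under its middle. Free middle slot along x through the origin: 16 mm wide (y = -8..8), 174 mm long between end walls 36 mm high, floor 6 mm above the table, side walls to 80 mm. The two outer slots hold fixed white and brown cards up to 96 mm high.
- cover (a joint): angle of the printer's dark cover, rad: 0 closed (it then slopes 0.45 rad down from hinge to handle), growing as it is lifted, limit 1.35. Free hinge, cover about 0.35 kg: it falls shut when let go (1 to 3 N at the bar carries it).
- mark (a joint): angle of the green mark on the gauge, rad, same scale as the cover: the cover is at the mark when both read alike. The mark is 18 mm long on the arc (0.13 rad). It keeps its place, which differs from run to run (0.6 to 1.05).
- cover_hinge (a point): point on the hinge axis, mid-width of the cover, 170 mm above the table, fixed to the printer (x = 0, y = 206, z = 170 mm in its frame; same axes). The hinge axis runs along the printer's x.
- cover_pointer (a point): tip of the red pointer on the cover's edge, 126 mm from the hinge axis, 102 mm to the +x side of its middle; y from the tip to the hinge
- mark_center (a point): middle of the green mark's inner edge, 126 mm from the hinge axis, 102 mm to the +x side; y towards the hinge
- tape_roll: bystander: roll of brown packing tape lying flat, 100 mm across, 48 mm high, origin under its centre
- stapler: bystander: black stapler, 150 x 36 x 44 mm, origin under its centre, long axis x
- wipes_tub: bystander: white tub with yellow label and blue cap, 80 mm across, 130 mm high, origin under its centre
- cover_handle (a point): middle of the cover's steel handle bar. Round bar 12 mm thick, 90 mm long, parallel to the hinge and 210 mm from it, on two side arms (x = -45, 45); 62 mm is open between bar and cover edge. x along the bar, y from bar to hinge. Cover closed: bar centre 79 mm above the table, 17 mm behind (+y of the printer) the guard's mid plane.

How it is judged:
By the outcome, as a careful person would: the job done as asked, in the order asked, and still so for the second after the job is handed in, while the arm keeps its last pose, push and grip.
It also fails if it takes over 61 s, if anything falls off the work surface, if the arm or the gripper's body presses on something with over 40 N, if the wrist force passes 120 N, or if a joint passes its speed limit or range.

ROBOT

A 6-joint arm with a two-finger parallel gripper is mounted at the origin on the work surface. World frame = base frame: x ahead of the robot, y to its left, z up, the work surface at z = 0. Lengths are in mm, angles in rad, forces in N, time in s.
With the tool pointing down it reaches from about 325 to 900 mm from the base axis. Payload 6.1 kg.
Tool frame: the origin (TCP) lies at the very end of the fingers, on their centre line; the grasp point (between the pads) lies 19 mm behind it (tcp_to_grasp is the distance from the TCP to the grasp point, in mm); z points along the fingers, y is the line along which they close (so a half turn about z gives the same grasp; the last joint's range is limited). The gripper opens to 85 mm and grips with 20 to 120 N. Pads are 22 mm wide; open, the fingers measure 114 mm over their backs; the gripper's body (76 mm by 85 mm) begins 54 mm behind the grasp point. The pads swing forward as they close: fully open they stand 13 mm farther back than shut.
Start: joints at [-1.474, 0.22, 1.526, -0, 1.395, -0.126], TCP at [138.094, -609.546, 231.3] pointing down, gripper open.
Joint ranges: [-2.98, 2.98], [-0.91, 2.08], [0.09, 2.57], [-1.24, 4.39], [0.2, 2.65], [-2.68, 2.68]. Speed limits (rad/s): [2.57, 2.57, 3.01, 3.14, 3.14, 3.14].

INTERFACE

Orientations are given as a unit quaternion [w, x, y, z].
In Python, from rig import observe, snapshot, close_job, tcp_to_grasp gives the robot as it stands.
- The arm moves only by the shell command python3 -m inch 'ROWS' [FORCE]. ROWS is JSON, a list of rows, each an object with "travel": the shift along the world's x, y, z in units of 25 mm (1.0 is 25 mm), a list of three; "rot": the turn, a rotation vector about the world's x, y, z in units of 5 degrees (1.0 is 5 degrees), a list of three; "hand": the opening, from 0 (shut) to 1 (fully open). In form: [{"travel": [x, y, z], "rot": [rx, ry, rz], "hand": hand}, ...]. A call has 1 to 12 rows; each row shifts and turns the commanded pose from where the row before left it; what a row does not reach is not made up. A row lasts 1/12 s, in which the tool goes at most 41.7 mm and 7.16 degrees, less where a joint would pass 70% of its speed; a pose out of reach is approached as far as the arm can. A call is refused whole if a number of a shift passes 1 or a number of a turn 1, either way. A call with a gripper value outside its range is refused whole. The fingers move at their own pace and stop on an object; FORCE is the grip in N (left out, the last holds). Time passes only in rows, so rows that do not move let the fingers close. It gives the time, the measured TCP pose, the force, the opening and the grip force at its end, in the units of the state.
- observe(): the state, without advancing time (a new reading comes with each control period).
- snapshot(name): name is "scene" or "top" or "wrist"; returns a dict with "image" (480x640x3 uint8, red, green, blue), "mtx" (3x3 intrinsics, pixels), "dist_coeffs" ([k1, k2, p1, p2, k3] as OpenCV has them; the pictures are not rectified), "R" (3x3) and "t" (3): a world point X has camera coordinates R X + t. Camera axes: x right, y down, z forward; pixel columns grow to the right and rows downward; lengths in mm; the calibration is good to about 2 mm. A picture is of the moment at which its call begins. There is no depth.
- close_job(): hands the job in; it is judged then, once.
The state is a dict: "time_s": time; "joints": joint angles; "joint_velocities": joint speeds; "joint_torque": joint torques, N m; "tool_pos": TCP position; "orientation": TCP orientation; "contact_force": force on the tool from outside, world axes, zero at the start; "ft_torque": the same for the moment, N m; "grip_width": opening from 0.0 (shut) to 1.0 (fully open); "finger_force": force on a finger pad.
Only numpy, scipy, OpenCV 4.12 (cv2) and the standard library are available. Lean on these libraries where they do the work, as an engineer would, in place of code of your own. Each camera call takes 0.05 s, during which the arm holds its last target. There are 200 camera calls.

## Working session

There is one attempt and no reset: what is moved stays moved. The work goes in short steps, Python scripts to look and compute and a shell command to move; the robot and the scene stay as the last step left them, time stands still between calls to the robot, and variables do not carry over. Pictures are saved under pics/ and viewed, at most 10 in all, crops included, and the job is handed in when it is done.

```bash
mkdir -p pics; ls; python3 - <<'E'
from rig import *
import cv2,numpy as np
print(observe(),tcp_to_grasp)
for n in["scene","top"]:
    s=snapshot(n);cv2.imwrite(f"pics/{n}0.png",s["image"][:,:,::-1]);np.savez(f"pics/{n}0.npz",**s)
    print(n,s["mtx"],s["dist_coeffs"],s["R"],s["t"])
E
```

```text
pics
{'time_s': 0.0, 'joints': array([-1.47409930e+00,  2.21230902e-01,  1.52759434e+00, -4.56258553e-06,
        1.39471974e+00, -1.26077152e-01]), 'joint_velocities': array([ 0.00073053, -0.00119026, -0.00058745, -0.00065787,  0.00038413,
       -0.00016181]), 'joint_torque': array([ 7.56852296e-04, -4.96899533e+01, -3.89387333e+01, -2.90096114e-04,
        1.11246121e-02,  1.32667219e-05]), 'tool_pos': array([ 138.03503396, -608.94761484,  230.20517095]), 'orientation': array([-9.76091132e-04,  9.93802352e-01,  1.11157245e-01,  1.20940014e-05]), 'contact_force': array([-0.35591309, -0.2072091 ,  0.94269957]), 'ft_torque': array([-0.02088031,  0.01749925, -0.01675807]), 'finger_force': 0.0, 'grip_width': 1.0016843036478091} 18.700000000000003
scene [[487.54519788   0.         322.40876949]
 [  0.         487.54519788 241.22545651]
 [  0.           0.           1.        ]] [-0.0901699  0.         0.         0.         0.       ] [[-0.62077911  0.78398134  0.00256015]
 [ 0.64137001  0.5097279  -0.57343001]
 [-0.45086341 -0.35433137 -0.81925055]] [ 448.53200105 -251.72263806 1401.56321837]
top [[620.46376949   0.         319.35216527]
 [  0.         620.46376949 240.47642682]
 [  0.           0.           1.        ]] [-0.13839904  0.          0.          0.          0.        ] [[-0.04851715 -0.99882045 -0.00194873]
 [-0.9733259   0.0477166  -0.22440994]
 [ 0.22423823 -0.00899098 -0.97449288]] [ -85.32708395  619.87220224 1484.80345733]
```

View pics/scene0.png

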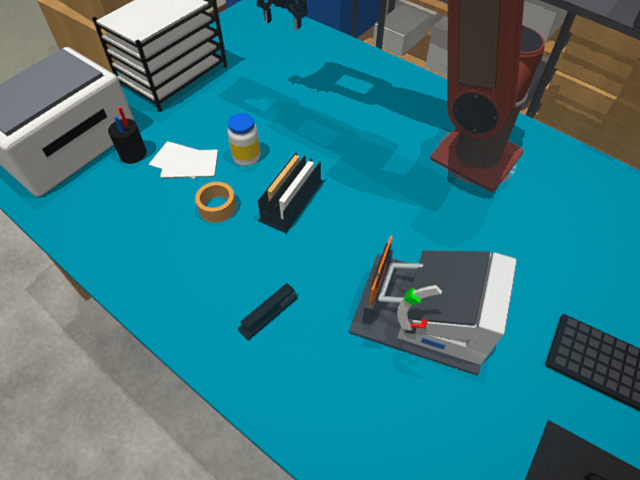

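View pics/top0.png

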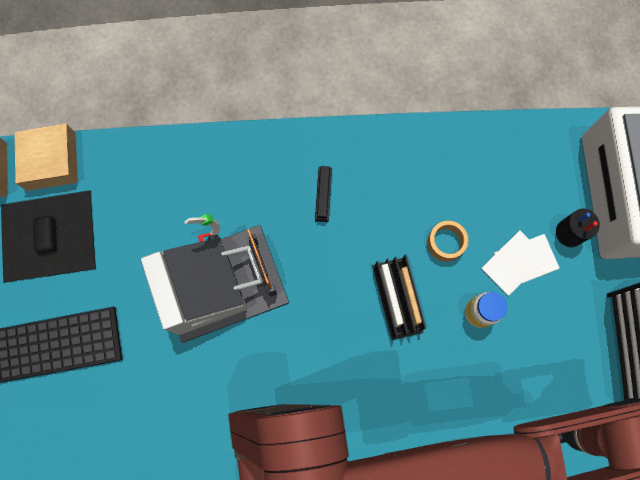

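Scene view: printer at about (430,310), guard (380,270), green mark (412,296), sorter (290,192). Top view: guard strip (260,262), handle (245,268), sorter (400,298); nothing hides them. I'll zoom in on these parts.

```bash
python3 - <<'E'
import cv2,numpy as np
a=cv2.imread("pics/scene0.png");b=cv2.imread("pics/top0.png")
def c(i,x,y,w,h,f):return cv2.resize(i[y:y+h,x:x+w],(w*f,h*f),interpolation=cv2.INTER_CUBIC)
m=np.zeros((600,800,3),np.uint8)
for im,(x,y) in((c(a,345,230,100,75,4),(0,0)),(c(a,250,145,80,60+15,4),(400,0)),(c(b,200,215,100,75,4),(0,300)),(c(b,360,245,80,75+25,3),(400,300))):m[y:y+im.shape[0],x:x+im.shape[1]]=im
cv2.imwrite("pics/m0.png",m)
E
```

```text
(no output)
```

View pics/m0.png

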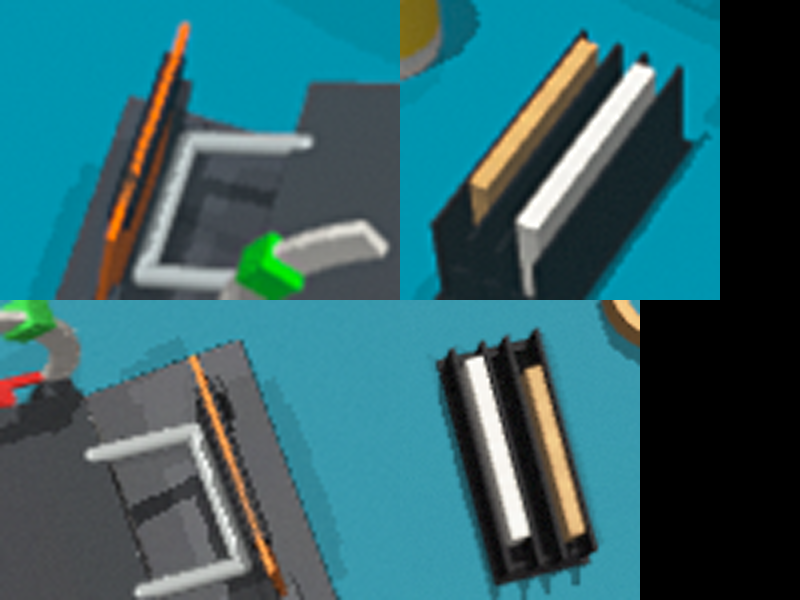

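Crop: orange top edge of the guard runs in the top view from (248,229) to (271,288). The black strip lies flush below that edge. The sorter's middle slot, between the white and brown cards, is empty.

```bash
cat >h.py <<'E'
import cv2,numpy as np
def ray(s,p):
    q=cv2.undistortPoints(np.array([[p]],float),s["mtx"],s["dist_coeffs"])[0,0]
    return -s["R"].T@s["t"], s["R"].T@np.array([q[0],q[1],1.])
def onz(s,p,z):
    c,d=ray(s,p);return c+d*(z-c[2])/d[2]
def tri(s1,p1,s2,p2):
    (a,d),(b,e)=ray(s1,p1),ray(s2,p2)
    k=np.linalg.lstsq(np.c_[d,-e],b-a,rcond=None)[0]
    P,Q=a+d*k[0],b+e*k[1];return (P+Q)/2,np.linalg.norm(P-Q)
def px(s,X):
    return cv2.projectPoints(np.array(X,float).reshape(-1,3),cv2.Rodrigues(s["R"])[0],s["t"],s["mtx"],s["dist_coeffs"])[0].reshape(-1,2)
def mask(s,lo,hi,roi):
    h=cv2.cvtColor(s["image"],cv2.COLOR_RGB2HSV);m=cv2.inRange(h,lo,hi);z=np.zeros_like(m);x,y,w,g=roi;z[y:y+g,x:x+w]=m[y:y+g,x:x+w];return z
def edge(m):
    p=np.argwhere(m>0)[:,::-1].astype(float);vx,vy,x,y=cv2.fitLine(p.astype(np.float32),cv2.DIST_L2,0,.01,.01).ravel()
    t=(p-[x,y])@[vx,vy];return np.array([x,y])+np.array([[vx,vy]])*np.array([[t.min()-.5],[t.max()+.5]])
E
python3 - <<'E'
from h import *
np.set_printoptions(precision=1,suppress=True)
S=dict(np.load("pics/scene0.npz"));T=dict(np.load("pics/top0.npz"))
m=mask(T,(5,140,90),(22,255,255),(235,215,50,85));e=edge(m);P=[onz(T,p,152) for p in e];print("guard",e,P,np.linalg.norm(P[0]-P[1]))
g=(P[0]+P[1])/2;print("mid",g,"xdir",(P[0]-P[1])/140)
# guard tip triangulate scene
print(tri(S,(345+184/4,230+24/4),T,e[1]))
for n,p in dict(A=(372.3,265.7),B=(406,255.7),C=(424.3,327.7),D=(392.3,338.3)).items(): print(n,onz(T,p,80),onz(T,p,0))
print("far brown",tri(S,(296,153.3),T,(424.3,328)),onz(S,(296,153.3),80))
print("far white",onz(S,(320,162),80)); print("near brown",onz(S,(258.3,200.5),80))
for nm,s,rw,rb in(("T",T,(375,255,40,80),(395,255,40,80)),("S",S,(275,150,50,80),(258,145,45,60))):
    w=mask(s,(0,0,190),(180,60,255),rw);b=mask(s,(8,60,130),(25,200,255),rb)
    for k,mm in(("w",w),("b",b)):
        c=max(cv2.findContours(mm,0,2)[0],key=cv2.contourArea);r=cv2.minAreaRect(c);print(nm,k,cv2.boxPoints(r).round(1).tolist(),[onz(s,q,96)[:2].round(1).tolist() for q in cv2.boxPoints(r)])
for k,lo,hi,roi in(("green",(45,150,80),(75,255,255),0),("red",(172,150,120),(180,255,255),0)):
  for nm,s,r in(("T",T,(180,205,60,45)),("S",S,(395,280,50,55))):
    mm=mask(s,lo,hi,r)|(mask(s,(0,200,120),(4,255,255),r) if k=="red" else 0);c=max(cv2.findContours(mm,0,2)[0],key=cv2.contourArea);print(k,nm,cv2.boxPoints(cv2.minAreaRect(c)).tolist(),np.argwhere(mm>0)[:,::-1].mean(0))
E
```

```text
guard [[247.5 228.7]
 [270.  288.5]] [array([633.5,  55.2, 152. ]), array([486.9,   5.9, 152. ])] 154.7115899554648
mid [560.2  30.5 152. ] xdir [1.  0.4 0. ]
(array([489.5,   7.1, 134.9]), np.float64(0.10380955599229144))
A [ 542.5 -242.9   80. ] [ 557.2 -250.4    0. ]
B [ 563.5 -328.3   80. ] [ 579.3 -340.4    0. ]
C [ 383.3 -359.3   80. ] [ 389.5 -373.     0. ]
D [ 362.  -279.6   80. ] [ 367. -289.    0.]
far brown (array([ 382.6, -359.4,   77.5]), np.float64(0.5522096982344836)) [ 384.3 -357.4   80. ]
far white [ 369.7 -287.6   80. ]
near brown [ 566.2 -325.    80. ]
T w [[381.1000061035156, 264.79998779296875], [387.0, 263.20001220703125], [402.8999938964844, 322.70001220703125], [397.0, 324.29998779296875]] [[540.8, -263.2], [544.0, -277.8], [396.8, -305.7], [393.8, -291.3]]
T b [[400.8999938964844, 267.8999938964844], [406.5, 266.29998779296875], [421.6000061035156, 322.0], [416.1000061035156, 323.5]] [[530.7, -310.9], [533.8, -325.0], [396.0, -351.2], [393.1, -337.4]]
S w [[278.8999938964844, 199.39999389648438], [308.79998779296875, 159.60000610351562], [313.0, 162.6999969482422], [283.1000061035156, 202.60000610351562]] [[541.5, -277.8], [393.2, -305.9], [395.2, -290.5], [542.6, -263.4]]
S b [[266.5, 189.89999389648438], [294.79998779296875, 153.5], [298.79998779296875, 156.60000610351562], [270.5, 192.89999389648438]] [[537.5, -321.8], [398.8, -348.4], [401.0, -333.1], [538.8, -307.6]]
green T [[201.0, 214.0], [213.0, 214.0], [213.0, 224.0], [201.0, 224.0]] [207.5 219. ]
green S [[401.0, 293.9999694824219], [412.76470947265625, 286.9411315917969], [421.058837890625, 300.7646789550781], [409.29412841796875, 307.8235168457031]] [411.5 297.3]
red T [[198.00003051757812, 236.0000457763672], [200.4000244140625, 234.80003356933594], [202.80001831054688, 239.6000213623047], [200.4000244140625, 240.80003356933594]] [202.6 236.6]
red S [[411.0, 319.0], [426.0, 319.0], [426.0, 327.0], [411.0, 327.0]] [420. 324.]
```

```bash
python3 - <<'E'
from h import *
np.set_printoptions(precision=1,suppress=True)
S=dict(np.load("pics/scene0.npz"));T=dict(np.load("pics/top0.npz"))
print("lowx guard corner S",onz(S,(391,236),152),"T hi",onz(T,(247.8,228.9),152), tri(S,(0,0),T,(0,0))[1]>0)
a,b=onz(T,(249.5,247.5),79),onz(T,(260.75,280.75),79);print("bar T",a,b,(a+b)/2,np.linalg.norm(a-b),np.degrees(np.arctan2(*(a-b)[1::-1])))
c,d=onz(S,(345+143/4,230+273/4),79),onz(S,(345+190/4,230+143/4),79);print("bar S",c,d,(c+d)/2,np.linalg.norm(c-d),np.degrees(np.arctan2(*(c-d)[1::-1])))
for p,q in(((421.6,322),(294.8,153.5)),((416.1,323.5),(298.8,156.6)),((406.5,266.3),(266.5,189.9)),((400.9,267.9),(270.5,192.9))):print("brown",tri(T,p,S,q))
for p,q in(((381.1,264.8),(283.1,202.6)),((387,263.2),(278.9,199.4)),((402.9,322.7),(308.8,159.6)),((397,324.3),(313,162.7))):print("white",tri(T,p,S,q))
print("green",tri(T,(207.5,219),S,(411.5,297.3)))
yaw=np.radians(18.6)
from scipy.spatial.transform import Rotation as Ro
Rz=Ro.from_euler('z',yaw).as_matrix();O=np.array([567.1,32.9,0]);W=lambda X:np.atleast_2d(X)@Rz.T+O
print("green in printer",(tri(T,(207.5,219),S,(411.5,297.3))[0]-O)@Rz)
pts={"gt":[[70,0,152],[-70,0,152]],"bar":[[45,17,79],[-45,17,79]],"plate":[[110,-48,12],[-110,-48,12]],"hous":[[90,75,174],[-90,75,174]],"hin":[[90,206,170],[-90,206,170]]}
a=[0,.6,.8,1.0]
pts["arc"]=[[102,206-126*np.cos(t-.45),170+126*np.sin(t-.45)] for t in a]
o=np.zeros((600,800,3),np.uint8)
for s,(x,y,w,h),oy in((S,(340,225,190,150),0),(T,(135,205,160,150),300)):
    f=4;im=cv2.resize(s["image"][y:y+h,x:x+w,::-1],(w*f,h*f),interpolation=2)
    for k,v in pts.items():
        for q in px(s,W(v)):
            u=tuple(int(t) for t in ((q-[x,y]+.5)*f));cv2.drawMarker(im,u,(255,0,255) if k!="arc" else (255,255,0),1,10,1)
    cv2.imwrite(f"pics/o{oy}.png",im)
E
```

```text
lowx guard corner S [501.1  12.3 152. ] T hi [632.9  54.5 152. ] True
bar T [603.6  59.3  79. ] [518.5  33.6  79. ] [561.   46.4  79. ] 88.88624768844038 16.805407263293134
bar S [602.6  64.3  79. ] [518.3  38.3  79. ] [560.5  51.3  79. ] 88.19149587159716 17.15300172049145
brown (array([ 396.2, -351.4,   92.3]), np.float64(0.7724444798006278))
brown (array([ 394. , -339.1,   86.7]), np.float64(0.2621120782764549))
brown (array([ 534.6, -325.6,   90.7]), np.float64(0.6071179825561573))
brown (array([ 532.7, -313. ,   86.4]), np.float64(1.5958651226445062))
white (array([ 541.4, -263.8,   94.2]), np.float64(1.2638846470851308))
white (array([ 543.2, -277. ,   98.5]), np.float64(1.2467649763750857))
white (array([ 396. , -304.6,   99.4]), np.float64(1.8026570999767784))
white (array([ 393.8, -291.5,   94.4]), np.float64(0.11827583455723827))
green (array([641.5, 139.2, 225.8]), np.float64(2.1981518436148586))
green in printer [104.4  77.  225.8]
```

View pics/o0.png

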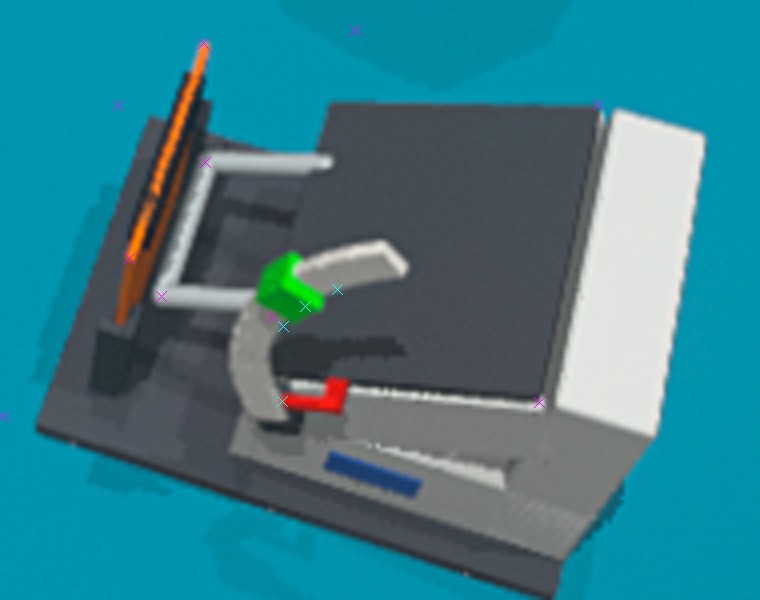

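View pics/o300.png

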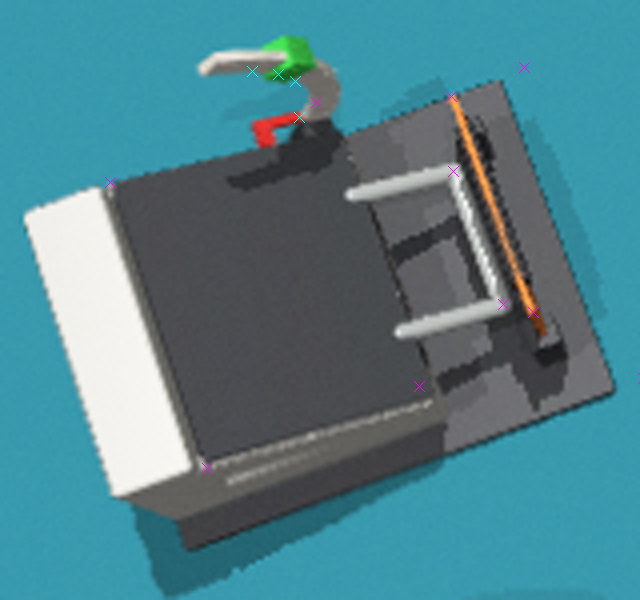

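Plate, bar, hinge and pointer all project onto their predicted places in both views. That gives:
- **Printer:** origin (567,33), yaw 18°.
- **Sorter:** centre about (465,-302), yaw 10.7°.

Next, move to above the guard.

```bash
python3 -m inch '[{"travel":[0.66,0.99,0],"rot":[0,0,0.5],"hand":1},{"travel":[0.66,0.99,0],"rot":[0,0,0.5],"hand":1},{"travel":[0.66,0.99,0],"rot":[0,0,0],"hand":1},{"travel":[0.66,0.99,0],"rot":[0,0,0],"hand":1},{"travel":[0.66,0.99,0],"rot":[0,0,0],"hand":1},{"travel":[0.66,0.99,0],"rot":[0,0,0],"hand":1},{"travel":[0.66,0.99,0],"rot":[0,0,0],"hand":1},{"travel":[0.66,0.99,0],"rot":[0,0,0],"hand":1},{"travel":[0.66,0.99,0],"rot":[0,0,0],"hand":1},{"travel":[0.66,0.99,0],"rot":[0,0,0],"hand":1},{"travel":[0.66,0.99,0],"rot":[0,0,0],"hand":1},{"travel":[0.66,0.99,0],"rot":[0,0,0],"hand":1}]' 40
python3 -m inch '[{"travel":[0.66,0.99,0],"rot":[0,0,0],"hand":1},{"travel":[0.66,0.99,0],"rot":[0,0,0],"hand":1},{"travel":[0.66,0.99,0],"rot":[0,0,0],"hand":1},{"travel":[0.66,0.99,0],"rot":[0,0,0],"hand":1},{"travel":[0.66,0.99,0],"rot":[0,0,0],"hand":1},{"travel":[0.66,0.99,0],"rot":[0,0,0],"hand":1},{"travel":[0.66,0.99,0],"rot":[0,0,0],"hand":1},{"travel":[0.66,0.99,0],"rot":[0,0,0],"hand":1},{"travel":[0.66,0.99,0],"rot":[0,0,0],"hand":1},{"travel":[0.66,0.99,0],"rot":[0,0,0],"hand":1},{"travel":[0.66,0.99,0],"rot":[0,0,0],"hand":1},{"travel":[0.66,0.99,0],"rot":[0,0,0],"hand":1}]'
python3 -m inch '[{"travel":[0.66,0.99,0],"rot":[0,0,0],"hand":1},{"travel":[0.66,0.99,0],"rot":[0,0,0],"hand":1},{"travel":[0,0,0],"rot":[0,0,0],"hand":1},{"travel":[0,0,0],"rot":[0,0,0],"hand":1}]'
```

```text
time_s: 1.1
tool_pos: [336.5, -311.0, 231.0]
orientation: [-0.0, 0.988, 0.154, -0.0]
contact_force: [1.0, -0.4, -0.1]
grip_width: 1.001
finger_force: 0.0
time_s: 2.1
tool_pos: [534.4, -14.1, 230.9]
orientation: [-0.0, 0.988, 0.154, -0.0]
contact_force: [0.2, -0.9, 0.6]
grip_width: 1.0
finger_force: 0.0
time_s: 2.43
tool_pos: [567.0, 35.2, 230.5]
orientation: [-0.0, 0.988, 0.156, -0.001]
contact_force: [-0.5, -0.3, -0.9]
grip_width: 0.999
finger_force: 0.0
```

```bash
python3 - <<'E'
from rig import *
from h import *
np.set_printoptions(precision=1,suppress=True)
s=snapshot("wrist");cv2.imwrite("pics/w1.png",s["image"][:,:,::-1]);np.savez("pics/w1.npz",**s)
m=mask(s,(5,140,90),(22,255,255),(0,0,640,480));e=edge(m)
print(e,[onz(s,p,152) for p in e],observe()["tool_pos"])
E
```

```text
[[290.9  36.9]
 [345.3 348.8]] [array([668.3,  85.5, 152. ]), array([506.3,   1.7, 152. ])] [566.6  34.2 230.5]
```

View pics/w1.png

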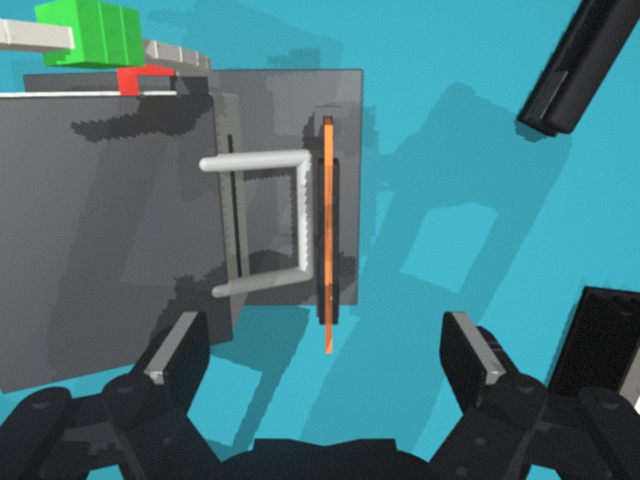

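The wrist view shows the orange edge from (328,118) to (329,352), parallel to the tool. It lies nearly midway between the fingertips (about 205 and 442).

```bash
python3 - <<'E'
from h import *
np.set_printoptions(precision=1,suppress=True)
s=dict(np.load("pics/w1.npz"))
a,b=onz(s,(328,119),152),onz(s,(328.7,352),152);print(a,b,(a+b)/2,np.linalg.norm(a-b),np.degrees(np.arctan2(*(a-b)[1::-1])))
a,b=onz(s,(307,152),79),onz(s,(307,280),79);print("bar",a,b,(a+b)/2)
E
```

```text
[636.2  55.6 152. ] [500.8  11.  152. ] [568.5  33.3 152. ] 142.4853552040515 18.243788891467972
bar [607.5  61.4  79. ] [511.9  31.9  79. ] [559.7  46.6  79. ]
```

```bash
python3 -m inch '[{"travel":[0.08,-0.05,-1],"rot":[0,0,0],"hand":0.6},{"travel":[0,0,-1],"rot":[0,0,0],"hand":0.6},{"travel":[0,0,-1],"rot":[0,0,0],"hand":0.6},{"travel":[0,0,-0.8],"rot":[0,0,0],"hand":0.6},{"travel":[0,0,-0.54],"rot":[0,0,0],"hand":0.6},{"travel":[0,0,0],"rot":[0,0,0],"hand":0},{"travel":[0,0,0],"rot":[0,0,0],"hand":0},{"travel":[0,0,0],"rot":[0,0,0],"hand":0},{"travel":[0,0,0],"rot":[0,0,0],"hand":0},{"travel":[0,0,0],"rot":[0,0,0],"hand":0},{"travel":[0,0,0],"rot":[0,0,0],"hand":0},{"travel":[0,0,0],"rot":[0,0,0],"hand":0}]' 40
```

```text
time_s: 3.48
tool_pos: [569.8, 32.6, 124.4]
orientation: [0.0, 0.988, 0.154, 0.001]
contact_force: [-2.2, -0.9, 6.5]
grip_width: 0.132
finger_force: 42.8
```

```bash
python3 -m inch '[{"travel":[0,0,0.3],"rot":[0,0,0],"hand":0},{"travel":[0,0,0.5],"rot":[0,0,0],"hand":0},{"travel":[0,0,0.6],"rot":[0,0,0],"hand":0},{"travel":[0,0,0.6],"rot":[0,0,0],"hand":0},{"travel":[0,0,0.6],"rot":[0,0,0],"hand":0},{"travel":[0,0,0.6],"rot":[0,0,0],"hand":0},{"travel":[0,0,0.6],"rot":[0,0,0],"hand":0},{"travel":[0,0,0.6],"rot":[0,0,0],"hand":0},{"travel":[0,0,0.4],"rot":[0,0,0],"hand":0},{"travel":[0,0,0.2],"rot":[0,0,0],"hand":0},{"travel":[0,0,0],"rot":[0,0,0],"hand":0}]'
python3 - <<'E'
from rig import *
import cv2,numpy as np
s=snapshot("scene");cv2.imwrite("pics/s2.png",s["image"][100:400,200:540,::-1])
E
```

```text
time_s: 4.4
tool_pos: [570.0, 32.7, 249.7]
orientation: [0.0, 0.988, 0.154, 0.002]
contact_force: [1.4, 0.0, -1.7]
grip_width: 0.135
finger_force: 41.7
```

View pics/s2.png

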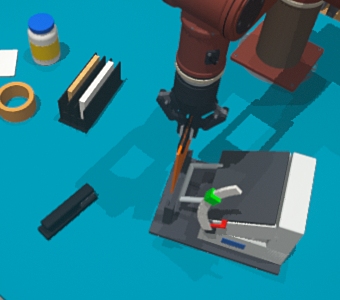

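Guard is out and clear of the posts, with the printer unchanged. My estimates of the slot's centre differ by a few mm, so I'll overlay both candidates on the sorter.

```bash
python3 - <<'E'
from h import *
S=dict(np.load("pics/scene0.npz"));T=dict(np.load("pics/top0.npz"))
u=np.array([.9826,.1857,0]);v=np.array([-.1857,.9826,0])
o=np.zeros((600,800,3),np.uint8)
for s,(x,y,w,h),ox in((T,(362,250,66,100),0),(S,(250,143,66,100),400)):
    f=6;im=cv2.resize(s["image"][y:y+h,x:x+w,::-1],(w*f,h*f),interpolation=cv2.INTER_CUBIC)
    im=cv2.convertScaleAbs(im,alpha=1.8,beta=20)
    for c,col in((-389.8,(255,0,255)),(-383.,(0,255,255))):
      for d in(-42,-8,8,42):
        for e in (-93,-80,80,93):
            q=px(s,401*u+(c+d)*v+e*u+[0,0,80])[0];cv2.circle(im,tuple(int(t) for t in((q-[x,y]+.5)*f)),2,col,-1)
    o[:h*f,ox:ox+w*f]=im
cv2.imwrite("pics/so.png",o)
E
```

```text
(no output)
```

View pics/so.png

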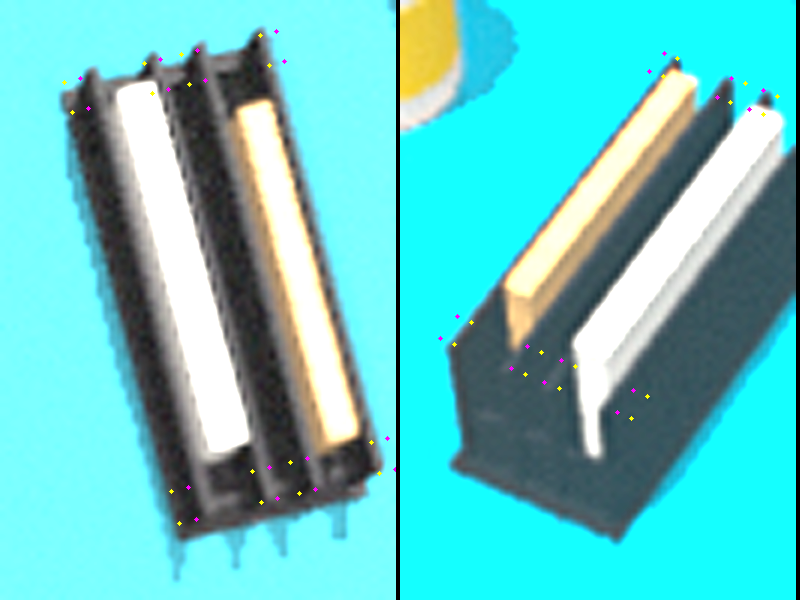

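In the top view the tips of the two middle walls lie at crop (152,55) and (198,43), which matches the magenta candidate. Slot centre is therefore about (469,-308), yaw 10.7°. I'll carry the guard over now.

```bash
python3 -m inch '[{"travel":[-0.1,-0.3,0],"rot":[0,0,-0.15],"hand":0},{"travel":[-0.2,-0.7,0],"rot":[0,0,-0.15],"hand":0},{"travel":[-0.3,-1,0],"rot":[0,0,-0.15],"hand":0},{"travel":[-0.3,-1,0],"rot":[0,0,-0.15],"hand":0},{"travel":[-0.3,-1,0],"rot":[0,0,-0.15],"hand":0},{"travel":[-0.3,-1,0],"rot":[0,0,-0.15],"hand":0},{"travel":[-0.3,-1,0],"rot":[0,0,-0.15],"hand":0},{"travel":[-0.3,-1,0],"rot":[0,0,-0.15],"hand":0},{"travel":[-0.3,-1,0],"rot":[0,0,-0.15],"hand":0},{"travel":[-0.3,-1,0],"rot":[0,0,-0.1],"hand":0},{"travel":[-0.3,-1,0],"rot":[0,0,0],"hand":0},{"travel":[-0.3,-1,0],"rot":[0,0,0],"hand":0}]'
python3 -m inch '[{"travel":[-0.3,-1,0],"rot":[0,0,0],"hand":0},{"travel":[-0.2,-0.8,0],"rot":[0,0,0],"hand":0},{"travel":[-0.15,-0.5,0],"rot":[0,0,0],"hand":0},{"travel":[-0.07,-0.3,0],"rot":[0,0,0],"hand":0},{"travel":[0,0,0],"rot":[0,0,0],"hand":0},{"travel":[0,0,0],"rot":[0,0,0],"hand":0},{"travel":[0,0,0],"rot":[0,0,0],"hand":0}]'
python3 - <<'E'
from rig import *
from h import *
np.set_printoptions(precision=1,suppress=True)
o=np.zeros((600,800,3),np.uint8)
for n,(x,y,w,h),ox in(("top",(362,230,66,100),0),("scene",(250,110,66,100),400)):
    s=snapshot(n);np.savez(f"pics/{n}3.npz",**s);o[:,ox:ox+396]=cv2.resize(s["image"][y:y+h,x:x+w,::-1],(w*6,h*6),interpolation=2)
cv2.imwrite("pics/p3.png",o);print(observe()["tool_pos"],observe()["orientation"])
E
```

```text
time_s: 5.45
tool_pos: [485.1, -243.5, 246.4]
orientation: [-0.001, 0.996, 0.091, -0.001]
contact_force: [-0.3, -0.4, -0.8]
grip_width: 0.132
finger_force: 41.7
time_s: 6.03
tool_pos: [468.8, -306.3, 247.5]
orientation: [-0.0, 0.996, 0.092, -0.0]
contact_force: [0.9, 0.5, -1.0]
grip_width: 0.131
finger_force: 41.6
[ 469.  -306.2  247.8] [-0.   1.   0.1  0. ]
```

View pics/p3.png

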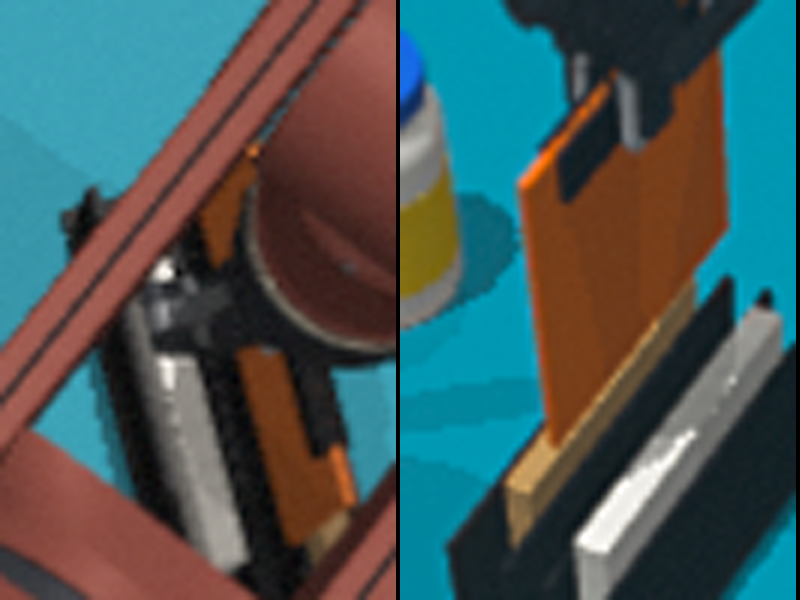

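Panel hangs straight above the sorter. Its lower corners show in the scene crop at (556,443) and (725,228). I'll check those against the slot.

```bash
python3 - <<'E'
from h import *
np.set_printoptions(precision=1,suppress=True)
S=dict(np.load("pics/scene3.npz"))
u=np.array([.9826,.1857,0]);v=np.array([-.1857,.9826,0])
for p in((275.5,183.3),(303.7,147.5)):
    X=onz(S,p,135);print(X,"u",X@u-403.5,"v",X@v+389.5)
# slot wall tips in the scene view, same camera bias
for p in((250+328/6-.5,143+82/6-.5),(250+367/6-.5,143+95/6-.5)):
    X=onz(S,p,80);print("wall",X,X@u-403.5,X@v+389.5)
E
```

```text
[ 531.9 -293.4  135. ] u 64.69567333974175 v 2.4070835693430013
[ 397.6 -317.9  135. ] u -71.89092724319937 v 3.3044332702517067
wall [ 379.1 -333.6   80. ] -92.98498833733288 -8.737286882320234
wall [ 374.6 -315.2   80. ] -93.96758074281149 10.253339285250377
```

```bash
python3 -m inch '[{"travel":[0,-0.04,-0.3],"rot":[0,0,0],"hand":0},{"travel":[0,0,-0.5],"rot":[0,0,0],"hand":0},{"travel":[0,0,-0.5],"rot":[0,0,0],"hand":0},{"travel":[0,0,-0.4],"rot":[0,0,0],"hand":0},{"travel":[0,0,-0.4],"rot":[0,0,0],"hand":0},{"travel":[0,0,-0.4],"rot":[0,0,0],"hand":0},{"travel":[0,0,-0.4],"rot":[0,0,0],"hand":0},{"travel":[0,0,0],"rot":[0,0,0],"hand":0}]'
```

```text
time_s: 6.8
tool_pos: [467.4, -307.3, 172.2]
orientation: [-0.002, 0.996, 0.092, -0.002]
contact_force: [-1.0, -0.1, -2.0]
grip_width: 0.132
finger_force: 41.6
```

```bash
python3 -m inch '[{"travel":[0,0,-0.4],"rot":[0,0,0],"hand":0},{"travel":[0,0,-0.4],"rot":[0,0,0],"hand":0},{"travel":[0,0,-0.4],"rot":[0,0,0],"hand":0},{"travel":[0,0,-0.3],"rot":[0,0,0],"hand":0},{"travel":[0,0,-0.2],"rot":[0,0,0],"hand":0},{"travel":[0,0,-0.1],"rot":[0,0,0],"hand":0},{"travel":[0,0,0],"rot":[0,0,0],"hand":0}]'
```

```text
time_s: 7.38
tool_pos: [468.3, -308.0, 129.5]
orientation: [-0.0, 0.996, 0.092, -0.0]
contact_force: [0.5, -0.5, -1.6]
grip_width: 0.129
finger_force: 41.7
```

```bash
python3 -m inch '[{"travel":[0,0,-0.1],"rot":[0,0,0],"hand":0},{"travel":[0,0,-0.1],"rot":[0,0,0],"hand":0},{"travel":[0,0,-0.08],"rot":[0,0,0],"hand":0},{"travel":[0,0,-0.06],"rot":[0,0,0],"hand":0},{"travel":[0,0,0],"rot":[0,0,0],"hand":0}]'
python3 -m inch '[{"travel":[0,0,-0.05],"rot":[0,0,0],"hand":0},{"travel":[0,0,0],"rot":[0,0,0],"hand":0}]'
python3 -m inch '[{"travel":[0,0,-0.05],"rot":[0,0,0],"hand":0},{"travel":[0,0,0],"rot":[0,0,0],"hand":0}]'
```

```text
time_s: 7.8
tool_pos: [468.5, -308.2, 121.5]
orientation: [-0.0, 0.996, 0.092, -0.0]
contact_force: [0.4, 0.1, -1.9]
grip_width: 0.131
finger_force: 41.7
time_s: 7.97
tool_pos: [468.6, -308.3, 120.4]
orientation: [-0.0, 0.996, 0.092, -0.0]
contact_force: [0.5, 0.2, -1.5]
grip_width: 0.133
finger_force: 41.7
time_s: 8.13
tool_pos: [468.5, -308.3, 119.2]
orientation: [-0.0, 0.996, 0.092, -0.0]
contact_force: [0.1, 0.5, -1.6]
grip_width: 0.131
finger_force: 41.7
```

```bash
python3 -m inch '[{"travel":[0,0,-0.05],"rot":[0,0,0],"hand":0},{"travel":[0,0,0],"rot":[0,0,0],"hand":0}]'
python3 -m inch '[{"travel":[0,0,-0.04],"rot":[0,0,0],"hand":0},{"travel":[0,0,0],"rot":[0,0,0],"hand":0}]'
```

```text
time_s: 8.3
tool_pos: [468.7, -308.5, 118.4]
orientation: [0.0, 0.996, 0.092, 0.0]
contact_force: [-1.0, -0.5, 0.9]
grip_width: 0.134
finger_force: 42.1
time_s: 8.47
tool_pos: [468.8, -308.9, 118.4]
orientation: [0.001, 0.996, 0.092, 0.0]
contact_force: [-2.3, 1.3, 5.9]
grip_width: 0.132
finger_force: 43.0
```

```bash
python3 -m inch '[{"travel":[0,0,0],"rot":[0,0,0],"hand":0.2},{"travel":[0,0,0],"rot":[0,0,0],"hand":0.3},{"travel":[0,0,0],"rot":[0,0,0],"hand":0.6},{"travel":[0,0,0],"rot":[0,0,0],"hand":0.6},{"travel":[0,0,0],"rot":[0,0,0],"hand":0.6},{"travel":[0,0,0.5],"rot":[0,0,0],"hand":0.6},{"travel":[0,0,0.8],"rot":[0,0,0],"hand":0.6},{"travel":[0,0,1],"rot":[0,0,0],"hand":0.6},{"travel":[0,0,1],"rot":[0,0,0],"hand":0.6},{"travel":[0,0,0.7],"rot":[0,0,0],"hand":0.6},{"travel":[0,0,0],"rot":[0,0,0],"hand":0.6}]'
python3 - <<'E'
from rig import *
import cv2,numpy as np
o=np.zeros((400,800,3),np.uint8)
for n,(x,y),ox in(("top",(340,220),0),("scene",(240,105),400)):
    s=snapshot(n);o[:,ox:ox+400]=cv2.resize(s["image"][y:y+100,x:x+100,::-1],(400,400),interpolation=2)
cv2.imwrite("pics/p4.png",o)
E
```

```text
time_s: 9.38
tool_pos: [470.8, -310.1, 223.1]
orientation: [0.003, 0.996, 0.092, 0.003]
contact_force: [0.7, -0.2, 0.7]
grip_width: 0.598
finger_force: 0.0
```

View pics/p4.png

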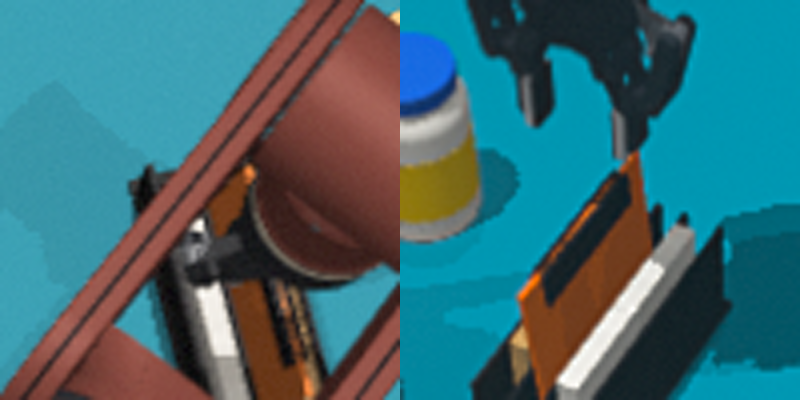

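Guard stands released in the middle slot, and the side cards are undisturbed. Next is the handle, at about (561.5,48.5), z 79.

```bash
python3 -m inch '[{"travel":[0.1,0.34,0],"rot":[0,0,0.2],"hand":0.6},{"travel":[0.2,0.7,0],"rot":[0,0,0.2],"hand":0.6},{"travel":[0.27,1,0],"rot":[0,0,0.2],"hand":0.6},{"travel":[0.27,1,0],"rot":[0,0,0.2],"hand":0.6},{"travel":[0.27,1,0],"rot":[0,0,0.2],"hand":0.6},{"travel":[0.27,1,0],"rot":[0,0,0.2],"hand":0.6},{"travel":[0.27,1,0],"rot":[0,0,0.2],"hand":0.6},{"travel":[0.27,1,0],"rot":[0,0,0.1],"hand":0.6},{"travel":[0.27,1,0],"rot":[0,0,0],"hand":0.6},{"travel":[0.27,1,0],"rot":[0,0,0],"hand":0.6},{"travel":[0.27,1,0],"rot":[0,0,0],"hand":0.6},{"travel":[0.27,1,0],"rot":[0,0,0],"hand":0.6}]' 30
python3 -m inch '[{"travel":[0.25,1,0],"rot":[0,0,0],"hand":0.6},{"travel":[0.2,1,0],"rot":[0,0,0],"hand":0.6},{"travel":[0.12,0.8,0],"rot":[0,0,0],"hand":0.6},{"travel":[0.1,0.4,0],"rot":[0,0,0],"hand":0.6},{"travel":[0,0,0],"rot":[0,0,0],"hand":0.6},{"travel":[0,0,0],"rot":[0,0,0],"hand":0.6},{"travel":[0,0,0],"rot":[0,0,0],"hand":0.6}]'
python3 - <<'E'
from rig import *
from h import *
np.set_printoptions(precision=1,suppress=True)
s=snapshot("wrist");np.savez("pics/w5.npz",**s);u=np.array([.951,.31,0]);v=np.array([-.31,.951,0])
O=np.array([567.5,33.3,0])
# bright grey handle near its predicted pixels
q=px(s,[O+17*v+d*u+[0,0,79] for d in(-45,0,45)]);print(q)
h=cv2.cvtColor(s["image"],cv2.COLOR_RGB2HSV)
for d in(-30,-15,0,15,30):
    c,r=px(s,O+17*v+d*u+[0,0,79])[0];r=int(round(r));row=h[r,int(c)-40:int(c)+40].astype(int)
    g=np.where((row[:,2]>120)&(row[:,1]<50))[0]
    if len(g):x=int(c)-40+g.mean();X=onz(s,(x,r),79);print(d,len(g),x,c,X,"printer y",(X-O)@v)
print(observe()["tool_pos"],(observe()["tool_pos"]-O)@v)
E
```

```text
time_s: 10.48
tool_pos: [542.5, -30.1, 215.2]
orientation: [-0.001, 0.988, 0.157, -0.002]
contact_force: [1.0, -0.2, 0.3]
grip_width: 0.6
finger_force: 0.0
time_s: 11.07
tool_pos: [559.9, 46.9, 216.4]
orientation: [0.0, 0.988, 0.156, -0.001]
contact_force: [-0.5, -0.2, 0.7]
grip_width: 0.598
finger_force: 0.0
[[322.1 273.9]
 [321.9 216. ]
 [321.7 152.3]]
-30 33 332.030303030303 322.04953686689765 [536.1  33.2  79. ] printer y 9.63298982991683
-15 28 335.57142857142856 321.988132468662 [550.9  35.4  79. ] printer y 7.127334704961045
0 53 326.3207547169811 321.9252438106436 [563.2  46.5  79. ] printer y 13.861918017769472
15 61 327.7049180327869 321.8608665455836 [578.1  50.3  79. ] printer y 12.891615622830072
30 49 335.46938775510205 321.79500374005295 [593.8  49.8  79. ] printer y 7.527825490762035
[560.   46.7 216.7] 15.015997427266813
```

```bash
python3 -m inch '[{"travel":[-0.02,0.06,-0.3],"rot":[0,0,0],"hand":0.6},{"travel":[0,0,-0.8],"rot":[0,0,0],"hand":0.6},{"travel":[0,0,-0.8],"rot":[0,0,0],"hand":0.6},{"travel":[0,0,-0.8],"rot":[0,0,0],"hand":0.6},{"travel":[0,0,-0.8],"rot":[0,0,0],"hand":0.6},{"travel":[0,0,-0.8],"rot":[0,0,0],"hand":0.6},{"travel":[0,0,-0.7],"rot":[0,0,0],"hand":0.6},{"travel":[0,0,-0.5],"rot":[0,0,0],"hand":0.6},{"travel":[0,0,-0.3],"rot":[0,0,0],"hand":0.6},{"travel":[0,0,0],"rot":[0,0,0],"hand":0.6},{"travel":[0,0,0],"rot":[0,0,0],"hand":0.6}]'
```

```text
time_s: 12.03
tool_pos: [559.9, 48.9, 72.2]
orientation: [0.0, 0.988, 0.156, -0.0]
contact_force: [0.1, 0.6, 0.9]
grip_width: 0.603
finger_force: 0.0
```

```bash
python3 -m inch '[{"travel":[0,0,-0.3],"rot":[0,0,0],"hand":0.6},{"travel":[0,0,-0.18],"rot":[0,0,0],"hand":0.4},{"travel":[0,0,0],"rot":[0,0,0],"hand":0.2},{"travel":[0,0,0],"rot":[0,0,0],"hand":0.0},{"travel":[0,0,0],"rot":[0,0,0],"hand":0},{"travel":[0,0,0],"rot":[0,0,0],"hand":0},{"travel":[0,0,0],"rot":[0,0,0],"hand":0},{"travel":[0,0,0],"rot":[0,0,0],"hand":0},{"travel":[0,0,0],"rot":[0,0,0],"hand":0}]' 30
python3 - <<'E'
import numpy as np
from rig import *
T=dict(np.load("pics/top0.npz"))
# arc rows for vertical tool: cover angle increments in units of 25mm along printer y and z -> world
yw=np.radians(18.0);v=np.array([-np.sin(yw),np.cos(yw)])
th=np.arange(0,.9,.1);y=-210*np.cos(th-.45);z=210*np.sin(th-.45)
for a,dy,dz in zip(th[1:],np.diff(y),np.diff(z)):print(round(a,2),(dy*v/25).round(2),round(dz/25,2))
print((observe()["tool_pos"]-[567.5,33.3,0])[:2]@v)
E
```

```text
time_s: 12.78
tool_pos: [560.0, 48.6, 60.2]
orientation: [0.0, 0.988, 0.157, 0.0]
contact_force: [0.7, -6.2, -1.5]
grip_width: 0.125
finger_force: 29.3
0.1 [ 0.1  -0.31] 0.77
0.2 [ 0.08 -0.24] 0.8
0.3 [ 0.05 -0.16] 0.82
0.4 [ 0.03 -0.08] 0.84
0.5 [-0.  0.] 0.84
0.6 [-0.03  0.08] 0.84
0.7 [-0.05  0.16] 0.82
0.8 [-0.08  0.24] 0.8
16.892475860789258
```

```bash
python3 -m inch '[{"travel":[0.05,-0.16,0.38],"rot":[0,0,0],"hand":0},{"travel":[0.05,-0.15,0.39],"rot":[0,0,0],"hand":0},{"travel":[0.04,-0.12,0.4],"rot":[0,0,0],"hand":0},{"travel":[0.04,-0.12,0.4],"rot":[0,0,0],"hand":0},{"travel":[0.03,-0.08,0.41],"rot":[0,0,0],"hand":0},{"travel":[0.02,-0.08,0.41],"rot":[0,0,0],"hand":0},{"travel":[0,0,0],"rot":[0,0,0],"hand":0}]'
```

```text
time_s: 13.37
tool_pos: [565.9, 30.9, 122.1]
orientation: [0.0, 0.988, 0.156, 0.0]
contact_force: [-0.8, -4.7, -2.9]
grip_width: 0.127
finger_force: 29.4
```

Moving well, with small forces. On to about 0.7 rad, then measure the pointer and the mark.

```bash
python3 -m inch '[{"travel":[0.02,-0.04,0.42],"rot":[0,0,0],"hand":0},{"travel":[0.01,-0.04,0.42],"rot":[0,0,0],"hand":0},{"travel":[0,0,0.42],"rot":[0,0,0],"hand":0},{"travel":[0,0,0.42],"rot":[0,0,0],"hand":0},{"travel":[-0.01,0.04,0.42],"rot":[0,0,0],"hand":0},{"travel":[-0.02,0.04,0.42],"rot":[0,0,0],"hand":0},{"travel":[-0.02,0.08,0.41],"rot":[0,0,0],"hand":0},{"travel":[-0.03,0.08,0.41],"rot":[0,0,0],"hand":0},{"travel":[0,0,0],"rot":[0,0,0],"hand":0},{"travel":[0,0,0],"rot":[0,0,0],"hand":0}]'
cat >meas.py <<'E'
from rig import *
from h import *
np.set_printoptions(precision=3,suppress=True)
yw=np.radians(18.0);u=np.array([np.cos(yw),np.sin(yw),0]);v=np.array([-np.sin(yw),np.cos(yw),0]);O=np.array([567.5,33.3,0])
H=O+206*v+[0,0,170]
def ang(s,p,X):   # ray onto the plane printer x = X -> angle, radius about the hinge
    c,d=ray(s,p);P=c+d*(X-(c-O)@u)/(d@u);r=P-H;return np.arctan2(r[2],-r@v)+.45,np.hypot(r[2],r@v)
def blobs(s,roi):
    g=mask(s,(45,150,60),(75,255,255),roi);r=mask(s,(172,150,100),(180,255,255),roi)|mask(s,(0,200,100),(4,255,255),roi);return g,r
if __name__=="__main__":
    o=observe();t=o["tool_pos"];r=t+[0,0,tcp_to_grasp()if callable(tcp_to_grasp)else tcp_to_grasp]-H;print("cover from tool",np.arctan2(r[2],-r@v)+.45,"r",np.hypot(r[2],r@v),o["contact_force"],o["finger_force"])
    for n,roi in(("scene",(380,250,70,90)),("top",(170,195,80,60))):
        s=snapshot(n);np.savez(f"pics/{n}_m.npz",**s)
        for k,m in zip(("green","red"),blobs(s,roi)):
            cs=cv2.findContours(m,0,1)[0]
            if not cs:print(n,k,"none");continue
            c=max(cs,key=cv2.contourArea).reshape(-1,2)
            for X in(92,102,113):
                A=np.array([ang(s,p,X) for p in c.astype(float)]);print(n,k,len(c),"X",X,"ang",A[:,0].min(),A[:,0].max(),"rad",A[:,1].min(),A[:,1].max())
E
python3 meas.py
```

```text
time_s: 14.2
tool_pos: [564.7, 34.4, 204.9]
orientation: [0.001, 0.988, 0.157, 0.001]
contact_force: [1.7, -7.8, -0.4]
grip_width: 0.124
finger_force: 29.5
cover from tool 0.7068650259830174 r 211.02259525602847 [ 1.69  -7.838 -0.418] 29.505102932453156
scene green 45 X 92 ang 0.5409255149070188 0.9473458793440352 rad 114.75728452856805 148.37054245581402
scene green 45 X 102 ang 0.6847256445617506 1.0403107975145285 rad 120.74350481984499 156.67902408917536
scene green 45 X 113 ang 0.8314010398523608 1.1306025796503432 rad 129.73305650588503 167.37306581895544
scene red 37 X 92 ang 0.4671752213760196 0.8204372126665668 rad 91.56743636865733 116.05888551698423
scene red 37 X 102 ang 0.6490592146681236 0.9663698644821392 rad 95.18431237319209 119.33433586342124
scene red 37 X 113 ang 0.8266586567484963 1.1006857320400507 rad 102.69779522731515 126.40528822937573
top green none
top red none
```

```bash
python3 - <<'E'
from meas import *
np.set_printoptions(precision=2,suppress=True)
def P(th,X,r=126):return O+X*u+(206-r*np.cos(th-.45))*v+[0,0,170+r*np.sin(th-.45)]
s6=snapshot("wrist");np.savez("pics/w6.npz",**s6)
W={k:dict(np.load(f"pics/{k}.npz")) for k in("w1","w5","w6","scene0","top0")}
for n,s in W.items():
    print(n,"proj pointer.7",px(s,P(.7,102)),"mark.8",px(s,P(.8,102)),"cam printer",(-s["R"].T@s["t"]-O)@np.c_[u,v,[0,0,1]])
    roi={"scene0":(380,250,70,90),"top0":(170,195,80,60)}.get(n,(0,0,640,480))
    g,r=blobs(s,roi);hv=cv2.cvtColor(s["image"],cv2.COLOR_RGB2HSV)[:,:,2]
    for k,m in(("green",g),("red",r)):
        cs=cv2.findContours(m,0,2)[0]
        if not cs:continue
        c=max(cs,key=cv2.contourArea)
        print(n,k,"area",cv2.contourArea(c),cv2.approxPolyDP(cv2.convexHull(c),1.5,True).reshape(-1,2).tolist(), "val hist",np.histogram(hv[m>0],bins=8))
E
```

```text
w1 proj pointer.7 [[116.43  47.56]] mark.8 [[90.78 43.75]] cam printer [ 80.01   2.02 372.73]
w1 green area 5236.0 [[137, 11], [142, 64], [102, 68], [45, 65], [35, 6], [58, 0], [94, 0]] val hist (array([ 143,   42,   41,  877, 2434,  351,  299, 1221]), array([107., 124., 141., 158., 175., 192., 209., 226., 243.]))
w5 proj pointer.7 [[133.    32.03]] mark.8 [[105.86  26.43]] cam printer [ 76.84  15.56 358.7 ]
w5 green area 3903.5 [[160, 0], [164, 46], [162, 49], [98, 51], [55, 47], [53, 35], [82, 0]] val hist (array([ 150,   35,   46,   99, 1992,  960,  210,  591]), array([112. , 128.5, 145. , 161.5, 178. , 194.5, 211. , 227.5, 244. ]))
w5 red area 0.0 [[168, 55]] val hist (array([0, 0, 0, 0, 1, 0, 0, 0]), array([236.5 , 236.62, 236.75, 236.88, 237.  , 237.12, 237.25, 237.38,
       237.5 ]))
w6 proj pointer.7 [[77.75 29.61]] mark.8 [[43.82 23.53]] cam printer [ 77.24   2.44 346.88]
w6 green area 4740.5 [[98, 0], [104, 48], [47, 52], [0, 47], [0, 27], [8, 0]] val hist (array([ 621,   71,   55,  225, 2632,  589,  130,  567]), array([ 98.  , 115.38, 132.75, 150.12, 167.5 , 184.88, 202.2
[... 553 characters left out ...]
ed area 42.5 [[426, 320], [424, 327], [411, 325], [411, 323], [422, 319]] val hist (array([ 1,  1,  5,  9,  3,  4, 29, 12]), array([111. , 128.5, 146. , 163.5, 181. , 198.5, 216. , 233.5, 251. ]))
top0 proj pointer.7 [[206.62 223.25]] mark.8 [[204.17 222.49]] cam printer [-328.15  -35.07 1585.87]
top0 green area 59.0 [[211, 215], [213, 221], [201, 224], [201, 216], [205, 214]] val hist (array([15,  5,  5, 10, 21,  8,  5, 12]), array([ 98.  , 114.25, 130.5 , 146.75, 163.  , 179.25, 195.5 , 211.75,
       228.  ]))
top0 red area 5.0 [[198, 236], [202, 240]] val hist (array([ 1,  0,  0,  2,  1,  3,  2, 16]), array([120.  , 133.88, 147.75, 161.62, 175.5 , 189.38, 203.25, 217.12,
       231.  ]))
```

```bash
python3 - <<'E'
from meas import *
np.set_printoptions(precision=3,suppress=True)
def cyl(s,p,r):
    c,d=ray(s,p);d=d/np.linalg.norm(d);k=np.linspace(30,2500,200000)
    Q=c-H+k[:,None]*d;f=np.hypot(Q@v,Q[:,2])-r
    i=np.where(np.diff(np.sign(f)))[0]
    return [(round(float(np.arctan2(Q[j,2],-Q[j]@v)+.45),3),round(float(Q[j]@u),1)) for j in i[:1]]
for n,L in dict(w1=dict(left=[(45,65),(35,6)],mid=[(102,68),(94,0)],right=[(142,64),(137,11)]),w5=dict(left=[(55,47)],mid=[(98,51)],right=[(164,46),(160,0)]),w6=dict(left=[],mid=[(47,52)],right=[(104,48),(98,0)])).items():
    s=dict(np.load(f"pics/{n}.npz"))
    for k,pp in L.items():
        for p in pp:print(n,k,p,{r:cyl(s,p,r) for r in(122,126,140,145,150,155)})
E
```

```text
w1 left (45, 65) {122: [(0.931, 93.9)], 126: [(0.949, 93.5)], 140: [(1.002, 92.3)], 145: [(1.018, 91.8)], 150: [(1.033, 91.4)], 155: [(1.047, 91.0)]}
w1 left (35, 6) {122: [(0.931, 112.4)], 126: [(0.949, 111.6)], 140: [(1.002, 108.7)], 145: [(1.018, 107.6)], 150: [(1.033, 106.6)], 155: [(1.047, 105.6)]}
w1 mid (102, 68) {122: [(0.739, 94.2)], 126: [(0.771, 93.8)], 140: [(0.864, 92.4)], 145: [(0.892, 91.9)], 150: [(0.917, 91.5)], 155: [(0.94, 91.0)]}
w1 mid (94, 0) {122: [(0.734, 118.6)], 126: [(0.767, 117.4)], 140: [(0.861, 113.6)], 145: [(0.889, 112.3)], 150: [(0.914, 111.0)], 155: [(0.938, 109.8)]}
w1 right (142, 64) {122: [(0.514, 97.8)], 126: [(0.574, 97.1)], 140: [(0.728, 95.0)], 145: [(0.769, 94.4)], 150: [(0.807, 93.8)], 155: [(0.84, 93.2)]}
w1 right (137, 11) {122: [(0.507, 119.9)], 126: [(0.568, 118.3)], 140: [(0.724, 113.6)], 145: [(0.766, 112.1)], 150: [(0.804, 110.7)], 155: [(0.838, 109.4)]}
w5 left (55, 47) {122: [(0.932, 94.4)], 126: [(0.95, 93.8)], 140: [(1.006, 92.1)], 145: [(1.023, 91.4)], 150: [(1.039, 90.8)], 155: [(1.053, 90.2)]}
w5 mid (98, 51) {122: [(0.807, 94.
[... 177 characters left out ...]
], 140: [(0.718, 96.4)], 145: [(0.765, 95.4)], 150: [(0.806, 94.4)], 155: [(0.843, 93.5)]}
w5 right (160, 0) {122: [(0.458, 119.0)], 126: [(0.535, 116.8)], 140: [(0.716, 110.9)], 145: [(0.764, 109.2)], 150: [(0.805, 107.5)], 155: [(0.842, 105.9)]}
w6 mid (47, 52) {122: [(0.779, 94.3)], 126: [(0.804, 93.8)], 140: [(0.877, 92.0)], 145: [(0.9, 91.4)], 150: [(0.92, 90.8)], 155: [(0.939, 90.2)]}
w6 right (104, 48) {122: [(0.56, 98.4)], 126: [(0.607, 97.6)], 140: [(0.735, 95.0)], 145: [(0.771, 94.2)], 150: [(0.804, 93.4)], 155: [(0.834, 92.6)]}
w6 right (98, 0) {122: [(0.559, 114.9)], 126: [(0.606, 113.4)], 140: [(0.735, 108.9)], 145: [(0.771, 107.4)], 150: [(0.804, 106.0)], 155: [(0.833, 104.6)]}
```

Wrist view w1 gives the mark's inner upper edge at about 0.949 rad (r 126) and its outer lower edge at about 0.805 rad (r 150). The middle is therefore about 0.87 rad. The tool reading has the cover at 0.707 rad.

```bash
python3 -m inch '[{"travel":[-0.03,0.09,0.33],"rot":[0,0,0],"hand":0},{"travel":[-0.04,0.1,0.33],"rot":[0,0,0],"hand":0},{"travel":[-0.03,0.12,0.33],"rot":[0,0,0],"hand":0},{"travel":[-0.04,0.12,0.3],"rot":[0,0,0],"hand":0},{"travel":[0,0,0],"rot":[0,0,0],"hand":0},{"travel":[0,0,0],"rot":[0,0,0],"hand":0},{"travel":[0,0,0],"rot":[0,0,0],"hand":0},{"travel":[0,0,0],"rot":[0,0,0],"hand":0}]'
python3 meas.py | grep -v "X 92\|X 113"; python3 - <<'E'
from meas import *
np.set_printoptions(precision=1,suppress=True)
s=dict(np.load("pics/scene_m.npz"));x,y,w,h=385,270,50,50
g,r=blobs(s,(x,y,w,h))
a=np.full(g.shape,'.');a[g>0]='G';a[r>0]='R'
for j in range(y+8,y+48):print(j,''.join(a[j,x+10:x+50]))
def P(th,X,r=126):return O+X*u+(206-r*np.cos(th-.45))*v+[0,0,170+r*np.sin(th-.45)]
for t in(0,.75,.8,.85,.9,.95):print(t,px(s,P(t,102)))
s0=dict(np.load("pics/scene0.npz"));g,r=blobs(s0,(395,310,50,30));a[:]='.';a[g>0]='G';a[r>0]='R'
for j in range(315,330):print(j,''.join(a[j,400:435]))
E
```

```text
time_s: 15.02
tool_pos: [561.5, 44.2, 237.2]
orientation: [0.002, 0.988, 0.156, 0.001]
contact_force: [1.3, -10.3, 2.3]
grip_width: 0.127
finger_force: 29.5
cover from tool 0.8673840236802989 r 211.99134070819719 [  1.326 -10.277   2.264] 29.548969566822052
scene green 45 X 102 ang 0.6993459888908009 1.0403107975145285 rad 120.74350481984499 156.67902408917536
scene red 34 X 102 ang 0.811214649781274 1.066217163765284 rad 95.6593687394493 121.56116612626558
top green none
top red none
278 ........................................
279 ........................................
280 ........................................
281 ........................................
282 ........................................
283 ........................................
284 ........................................
285 ........................................
286 ........................................
287 ........................................
288 .................GG.....................
289 ...............GGGGG....................
290 .............GGGGGG.....................
291 ............GGGGGG...
[... 1210 characters left out ...]
75 [[413.6 302.8]]
0.8 [[415.2 301.6]]
0.85 [[416.9 300.5]]
0.9 [[418.8 299.4]]
0.95 [[420.9 298.4]]
315 ...................................
316 ...................................
317 ...................................
318 ...................................
319 ......................RR...........
320 ......................RRRRR........
321 ......................RRRRR........
322 ......................RRRR.........
323 ...........R..........RRRR.........
324 ...........RRRR......RRRRR.........
325 ...........RRRRRRRRRRRRRRR.........
326 ............RRRRRRRRRRRRR..........
327 ...............R....RRRRR..........
328 ...................................
329 ...................................
```

```bash
python3 - <<'E'
from meas import *
np.set_printoptions(precision=1,suppress=True)
def P(th,X,r=126):return O+X*u+(206-r*np.cos(th-.45))*v+[0,0,170+r*np.sin(th-.45)]
s0=dict(np.load("pics/scene0.npz"));T0=dict(np.load("pics/top0.npz"))
for n,s in(("scene",s0),("top",T0)):
  for a in(.80,.87):
    print(n,a,[(k,px(s,P(a+d,X,r))[0].tolist()) for k,d,X,r in(("inHi113",.07,113,126),("inLo113",-.07,113,126),("outLo113",-.06,113,150),("outHi113",.06,113,150),("outHi93",.06,93,150),("inHi93",.07,93,126),("outLo93",-.06,93,150))])
s=dict(np.load("pics/scene_m.npz"))
# cylinder angle from scene's right green corner and from the pointer's heel
for p in((420.5,299.5),(420,302)):
    print(p,ang(s,p,113))
for p in((411,323.5),):print("tip closed",ang(s0,p,102),ang(s0,p,99))
for p in((421,302.5),(422,300)):print("tip now",ang(s,p,102),ang(s,p,105))
E
```

```text
scene 0.8 [('inHi113', [416.15500894186465, 305.12175137134]), ('inLo113', [411.49601778428945, 308.3100706826229]), ('outLo113', [400.18117200268074, 302.4479761511724]), ('outHi113', [404.7628967527293, 299.08249120162253]), ('outHi93', [407.6077600030996, 289.93410126351193]), ('inHi93', [418.8545174327834, 295.9369536446601]), ('outLo93', [403.0354296793619, 293.4140553428498])]
scene 0.87 [('inHi113', [418.9718542861059, 303.7266904555838]), ('inLo113', [413.66133789917745, 306.6532856451172]), ('outLo113', [402.71072224091563, 300.43339342850976]), ('outHi113', [407.9766408588349, 297.3257468765388]), ('outHi93', [410.80861758743686, 288.10827109424827]), ('inHi93', [421.65781587362574, 294.4831590940357]), ('outLo93', [405.5613950792394, 291.3333593828202])]
top 0.8 [('inHi113', [200.6658267673111, 217.74463193533796]), ('inLo113', [204.45908470503937, 218.7022529504039]), ('outLo113', [213.07656847478196, 214.40666057057496]), ('outHi113', [209.28332059684658, 213.37332334166106]), ('outHi93', [212.04023108767444, 221.30996505158487]), ('inHi93', [203.38035749852116, 225.6545
[... 333 characters left out ...]
0.9327827799027]), ('inHi93', [201.13546680820474, 225.3803623013028]), ('outLo93', [213.71878710090215, 221.65891031939125])]
(420.5, 299.5) (np.float64(1.045082766731006), np.float64(134.20876616691473))
(420, 302) (np.float64(0.9904447427732241), np.float64(128.85991519540437))
tip closed (np.float64(0.07073682630237105), np.float64(120.85057426991018)) (np.float64(0.02628863098962092), np.float64(122.99776850744784))
tip now (np.float64(0.8570689415280082), np.float64(117.53341018949922)) (np.float64(0.8965170901682707), np.float64(119.85015133680884))
tip now (np.float64(0.9309465974544054), np.float64(121.56116612626558)) (np.float64(0.9671280088715324), np.float64(124.17987486740829))
```

```bash
python3 - <<'E'
from meas import *
np.set_printoptions(precision=3,suppress=True)
s0=dict(np.load("pics/scene0.npz"));s=dict(np.load("pics/scene_m.npz"))
for X in(90,96,102):
  for nm,p,q in(("heel centroid",(424,323.2),(430.6,304)),("heel low",(422.5,327.3),(430,308.3)),("heel top",(424,319),(430.5,300))):
    a,b=ang(s0,p,X),ang(s,q,X);print(X,nm,a,b,"diff",b[0]-a[0])
# handle side arm & bar from wrist/scene: bar visible bright pixels skipped; cover top edge instead
E
```

```text
90 heel centroid (np.float64(-0.0628096265743851), np.float64(100.84217868045928)) (np.float64(0.7830373888697533), np.float64(95.0595720876424)) diff 0.8458470154441384
90 heel low (np.float64(-0.21290294332212362), np.float64(111.099582247747)) (np.float64(0.6192578801389532), np.float64(89.19202266976245)) diff 0.8321608234610769
90 heel top (np.float64(0.10498237917180647), np.float64(96.61077965454452)) (np.float64(0.901112130863571), np.float64(102.97480912207318)) diff 0.7961297516917645
96 heel centroid (np.float64(0.04367557089367213), np.float64(96.30340052443053)) (np.float64(0.8798827549417816), np.float64(99.4511302597985)) diff 0.8362071840481095
96 heel low (np.float64(-0.12162696408709534), np.float64(104.83098002044345)) (np.float64(0.7315899732679318), np.float64(92.13726861306058)) diff 0.8532169373550271
96 heel top (np.float64(0.2193574037626398), np.float64(93.95762560349418)) (np.float64(0.9838008078090352), np.float64(108.26478230930236)) diff 0.7644434040463954
102 heel centroid (np.float64(0.1592338410603255), np.float64(92.95577400878912)) (np.float64(0.9677930954282463), np.float64(104.6924060952446)) diff 0.8085592543679208
102 heel low (np.float64(-0.01971753377520974), np.float64(99.54130630148353)) (np.float64(0.8357451749141787), np.float64(96.16580444982036)) diff 0.8554627086893885
102 heel top (np.float64(0.33871663859634493), np.float64(92.59449391362037)) (np.float64(1.0583302693880061), np.float64(114.22368476901973)) diff 0.7196136307916612
```

```bash
python3 - <<'E'
from meas import *
np.set_printoptions(precision=1,suppress=True)
def P(th,X,r):return O+X*u+(206-r*np.cos(th-.45))*v+[0,0,170+r*np.sin(th-.45)]
s0=dict(np.load("pics/scene0.npz"));s=dict(np.load("pics/scene_m.npz"))
def prof(s,X,rs,th,span=.16):
    hs=cv2.cvtColor(s["image"],cv2.COLOR_RGB2HSV)
    for r in rs:
        t=np.arange(th-span,th+span,.004);q=px(s,[P(a,X,r) for a in t]).astype(np.float32)
        val=cv2.remap(s["image"].astype(np.float32).mean(2),q[:,0][:,None],q[:,1][:,None],1).ravel()
        print("X",X,"r",r,"px/rad",round(float(np.linalg.norm(q[-1]-q[0])/(t[-1]-t[0]))),"peak at",round(float(t[val.argmax()]),3),"half-max",t[val>(val.max()+np.median(val))/2][[0,-1]].round(3),val[::5].astype(int))
print("closed");prof(s0,45,(165,175,185,195),.0)
print("now");prof(s,45,(165,175,185,195,205),.85);prof(s,-45,(175,190),.85)
E
```

```text
closed
X 45 r 165 px/rad 50 peak at 0.032 half-max [-0.   0.1] [137 137 137 140 154 148 133 150 172 187 190 173 128  77  74  79]
X 45 r 175 px/rad 53 peak at 0.04 half-max [-0.2  0.1] [145 150 106  78  71  80 113 150 174 188 190 164 122  92  84  84]
X 45 r 185 px/rad 56 peak at 0.032 half-max [-0.   0.1] [ 66  72  76  78  80  89 111 146 172 186 187 168 110  55  49  50]
X 45 r 195 px/rad 59 peak at 0.132 half-max [-0.   0.2] [ 62  75  81  85  79  73 101 144 173 188 187 148 125 159 188 195]
now
X 45 r 165 px/rad 56 peak at 0.886 half-max [0.8 0.9] [ 64  62  61  60  58  73 114 155 178 193 195 166 114  80  77  79  78]
X 45 r 175 px/rad 59 peak at 0.878 half-max [0.8 0.9] [ 62  60  62  61  60  65 110 152 178 194 191 157  98  77  77  77  77]
X 45 r 185 px/rad 62 peak at 0.878 half-max [0.8 0.9] [ 62  62  61  60  62  74 106 152 177 194 188 154 105  81  76  76  77]
X 45 r 195 px/rad 65 peak at 0.878 half-max [0.8 0.9] [ 45  45  44  43  45  63 104 150 178 194 189 149 118 113 113 113 113]
X 45 r 205 px/rad 68 peak at 0.87 half-max [0.8 0.9] [ 48  43  43  42  41  46  92 149 179 197 183 131 112 114 113 114 113]
X -45 r 175 px/rad 61 peak at 0.998 half-max [0.7 1. ] [100  51  34  34  36  36  36  36  38  37  34  35  36  39  65 102 113]
X -45 r 190 px/rad 66 peak at 0.89 half-max [0.9 0.9] [ 35  35  36  35  34  35  35  33  56 122 132 110  90  78  69  66  58]
```

The steel side arm's peak in the scene view moved from 0.034 closed to 0.879 now, so the cover is at about 0.846. The bar sits about 5 mm lower in the pads than I assumed. It needs another +0.02 rad or so.

```bash
python3 -m inch '[{"travel":[-0.01,0.03,0.1],"rot":[0,0,0],"hand":0},{"travel":[-0.01,0.04,0.09],"rot":[0,0,0],"hand":0},{"travel":[0,0,0],"rot":[0,0,0],"hand":0},{"travel":[0,0,0],"rot":[0,0,0],"hand":0},{"travel":[0,0,0],"rot":[0,0,0],"hand":0},{"travel":[0,0,0],"rot":[0,0,0],"hand":0},{"travel":[0,0,0],"rot":[0,0,0],"hand":0},{"travel":[0,0,0],"rot":[0,0,0],"hand":0}]' 40
cat >arm.py <<'E'
from meas import *
def P(th,X,r):return O+X*u+(206-r*np.cos(th-.45))*v+[0,0,170+r*np.sin(th-.45)]
def arm(s,th):
    o=[]
    for r in(165,175,185):
        t=np.arange(th-.1,th+.15,.002);q=px(s,[P(a,45,r) for a in t]).astype(np.float32)
        val=cv2.remap(s["image"].astype(np.float32).mean(2),q[:,0][:,None],q[:,1][:,None],1).ravel()
        w=np.clip(val-130,0,None)*(abs(t-t[val.argmax()])<.07);o.append((w*t).sum()/w.sum())
    return np.array(o)
E
python3 - <<'E'
from arm import *
S=dict(np.load("pics/scene0.npz"));a0=arm(S,0);print(a0,arm(dict(np.load("pics/scene_m.npz")),.85))
for n in range(2):
    s=snapshot("scene");np.savez("pics/scene_n.npz",**s);a=arm(s,.87);print(a,"cover",(a-a0).mean())
t=snapshot("top");g,_=blobs(s,(385,270,50,50));g0,_=blobs(S,(385,270,50,40));print("green centroid before/after",np.argwhere(g0>0).mean(0),np.argwhere(g>0).mean(0))
E
```

```text
time_s: 15.78
tool_pos: [560.9, 46.0, 241.7]
orientation: [0.002, 0.988, 0.156, 0.001]
contact_force: [1.3, -9.3, 0.4]
grip_width: 0.121
finger_force: 39.9
[0.026 0.025 0.026] [0.873 0.872 0.872]
[0.899 0.894 0.894] cover 0.8700611708614393
[0.899 0.894 0.895] cover 0.8700556089938636
green centroid before/after [297.262 411.482] [297.018 411.224]
```

Cover is steady at 0.870 against a mark at about 0.87. The mark has not moved and forces are small, so I'm handing in.

```bash
python3 -c "
from rig import *
print(close_job())"
```

```text
the job is handed in; nothing more can be done
None
```

The guard panel is released in the sorter's free middle slot, down on its floor, and I handed in holding the cover still at a measured 0.870 rad; I put the green mark's middle at about 0.87 (±0.02) rad.

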